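# Roll a capped tube into a grinding rest and bed it on both stops

### The job

The capped steel tube on the bench is to be ground: roll it, without gripping or lifting it and without letting it run away, up the ramp of the grinding rest and over the crest into the trough, and bed it there by pressing it squarely against the long back stop (feel for it: the stop is adjustable) with about 10 newtons for a second. Then slide it along the trough until its end butts against the end stop, and bed it there too with about 10 newtons on the stop for a second. Never push the tube with more than 25 newtons, leave it lying in the trough butted against the end stop, and leave the discs and the spanner alone.

Things in the scene. Friction and masses are not known exactly. Their poses are not given: they have to be found in the camera images.
- roller: Bare steel tube with flat end plates, a plain cylinder 90 mm in diameter, 140 mm long, 0.6 to 0.9 kg, too thick to grip. It lies on the flat bench and rolls freely, parallel within 0.1 rad to the rest's x axis. Origin: on its axis at mid-length, 45 mm above what it lies on; x runs along the tube, y and z turn as it rolls. Pushed endways it resists with roughly 2 to 8 N of sliding friction.
- rest: Grinding rest fixed to the bench: ramp, trough, back stop, end stop, 240 mm wide (x -140 to +100 mm; the end at -140 is open). Origin: on the bench; z up; the tube is rolled in +y. In the trough the tube lies along x, its axis at z = 55 mm and y = -1.5 mm (at the crest) to 0..+8 mm (at the back stop), finally x = +30 mm. It starts on the bench at y -260 to -190, x -25 to +5 mm.
- crest (a point): Crest of the ramp, the middle of its upper edge: 14 mm above the bench, at x = -20, y = -20 mm in the rest's frame (same axes). The plane steel ramp rises to it from bench level at y = -130 mm; behind it the surface drops 4 mm to the trough floor, 10 mm above the bench, flat as far as the back stop.
- back_stop: Upright aluminium bar along the trough's far side, 240 mm long, 60 mm high, 10 mm thick, on two feet. Pose given: the feet's, same as the rest's (same origin and axes). The bar is clamped in slots: its face to the tube stands anywhere from y = +45 to +53 mm, differently each time and not measured: it has to be felt. Rigid: the push rises steeply, within 1 mm, once the tube bears on it.
- end_stop: Fixed upright aluminium plate across the trough's end, 75 mm high, 60 mm wide (y from -20 to +40 mm), 10 mm thick; its pose is the same as the rest's (same origin and axes). Its face to the tube is at x = +100 mm. Rigid: the push rises steeply, within 1 mm, once the tube bears on it.
- disc_stack: Bystander: stack of worn flap discs, 114 mm in diameter, 72 mm high, standing behind the back stop. Origin: centre of its underside. To be left alone.
- spanner: Bystander: steel spanner 180 mm long lying flat behind the back stop. Origin: underside at mid-length. To be left alone.
- cutting_disc: Bystander: grey cutting disc, 115 mm in diameter, 5 mm thick, lying flat on the robot's side of the rest. Origin: centre of its underside. To be left alone.
Things that resemble listed ones, but are neither listed nor needed, are in the scene too. Leave any brown look-alike of the roller alone.

How it is judged:
By the outcome, as a careful person would: the job done as asked, in the order asked, and still so for the second after the job is handed in, with the robot touching nothing.
It also fails if it takes over 72 s, if anything falls off the work surface, if the arm or the gripper's body presses on something with over 40 N, if the wrist force passes 120 N, or if a joint passes its speed limit or range.

### The arm

A 6-joint arm with a two-finger parallel gripper is mounted at the origin on the work surface. World frame = base frame: x ahead of the robot, y to its left, z up, the work surface at z = 0. Lengths are in m, angles in degrees, forces in N, time in s.
With the tool pointing down it reaches from about 0.3 to 0.75 m from the base axis. Payload 8.5 kg.
Tool frame: the origin (TCP) lies on the centre line of the jaws, within the pads' length; the fingertips stand 14 mm ahead of it and the grasp point (between the pads) lies 5 mm behind it; z points along the fingers, x is the direction in which the jaws open and shut, and the axes are right-handed (so a half turn about z gives the same grasp; the last joint's range is limited). The gripper opens to 85 mm and grips with 20 to 120 N. Pads are 22 mm wide; open, the fingers measure 114 mm over their backs; the gripper's body (76 mm by 85 mm) begins 54 mm behind the grasp point. The pads swing forward as they close: fully open they stand 13 mm farther back than shut.
Start: joints at [-83.669, 21.807, 74.336, -0, 83.858, -12.336], TCP at [0.176, -0.521, 0.245] pointing down, gripper open.
Joint ranges: [-178.18, 178.18], [-50.72, 133.34], [12.68, 142.11], [-81.47, 261.47], [9.98, 163.14], [-165.26, 165.26]. Speed limits (degrees/s): [136.94, 136.94, 180, 180, 180, 180].

### API

Orientations are given as a 3x3 rotation matrix whose columns are the frame's x, y, z axes.
In Python, from rig import * gives the robot as it stands.
- The arm moves only by the shell command python3 -m crank 'ROWS' [FORCE]. ROWS is JSON, one flat list of numbers, 7 for each row, row after row: the turn, a rotation vector about the world's x, y, z in rad, then the shift along the world's x, y, z in m, then the opening in per cent of the stroke, from 0 (shut) to 100 (fully open). A call has 1 to 20 rows; each row shifts and turns the commanded pose from where the row before left it; what a row does not reach is not made up. A row lasts 1/10 s, in which the tool goes at most 50 mm and 8.59 degrees, less where a joint would pass 70% of its speed; a pose out of reach is approached as far as the arm can. A call is refused whole if a number of a shift passes 0.05 or a number of a turn 0.15, either way. A call with a gripper value outside its range is refused whole. The fingers move at their own pace and stop on an object; FORCE is the grip in N (left out, the last holds). Time passes only in rows, so rows that do not move let the fingers close. It gives the time, the measured TCP pose, the force and the opening at its end, in the units of the state.
- observe(): the state, without advancing time (a new reading comes with each control period).
- get_image(name): name is "side" or "top" or "wrist"; returns a dict with "frame" (420x560x3 uint8, red, green, blue), "fov_y" (degrees; the focal length in pixels is half the picture's height over the tangent of half this angle, whatever the lens; pixels are square), "cx", "cy" (the principal point, pixels), "world_to_cam" (4x4, takes a point from world to camera coordinates). Camera axes: x right, y up, looking along -z (the intrinsics and any distortion apply to the point x, -y, -z); pixel columns grow to the right and rows downward; lengths in m; the calibration is good to about 2 mm. The wrist camera is an equidistant fisheye: a pixel r from the principal point sees the ray r / f radians off the axis. A picture is of the moment at which its call begins. There is no depth.
- close_job(): hands the job in, once; it reports no verdict.
The state is a dict: "time_s": time; "q": joint angles; "qvel": joint speeds; "joint_efforts": joint torques, N m; "position": TCP position; "tool_rot": TCP orientation; "ft_force": force on the tool from outside, world axes, zero at the start; "wrist_torque": the same for the moment, N m; "grip_width": finger opening in m.
Only numpy, scipy, OpenCV 4.12 (cv2) and the standard library are available. Lean on these libraries where they do the work, as an engineer would, in place of code of your own. Each camera call takes 0.05 s, during which the arm holds its last target. There are 200 camera calls.

## Working session

There is one attempt and no reset: what is moved stays moved. The work goes in short steps, Python scripts to look and compute and a shell command to move; the robot and the scene stay as the last step left them, time stands still between calls to the robot, and variables do not carry over. Pictures are saved under pics/ and viewed, about 8 in all and at most 12, crops included, and the job is handed in when it is done.

```bash
mkdir -p pics; ls; python3 - <<'E'
from rig import *
import cv2, numpy as np
o=observe(); print({k:np.round(v,3).tolist() for k,v in o.items()})
for n in ("top","side"):
    d=get_image(n); cv2.imwrite(f"pics/{n}0.png",d["frame"][:,:,::-1])
    np.savez(f"pics/{n}0.npz",**d); print(n,d["fov_y"],d["cx"],d["cy"],np.round(d["world_to_cam"],3).tolist(), [k for k in d])
E
```

```text
pics
{'time_s': 0.0, 'q': [-83.668, 21.843, 74.387, -0.0, 83.856, -12.334], 'qvel': [-0.02, 0.016, 0.007, -0.002, 0.064, 0.065], 'joint_efforts': [0.002, -44.846, -23.128, -0.0, 0.005, 0.0], 'position': [0.176, -0.521, 0.245], 'tool_rot': [[0.32, -0.947, -0.0], [-0.947, -0.32, 0.001], [-0.001, -0.0, -1.0]], 'ft_force': [0.288, -0.85, -0.576], 'wrist_torque': [-0.032, -0.011, -0.053], 'grip_width': 0.085}
top 46.889443136561255 282.56980884558925 201.88594350125186 [[0.012, -1.0, 0.003, 0.017], [0.981, 0.013, 0.195, -0.612], [-0.195, 0.001, 0.981, -1.272], [0.0, 0.0, 0.0, 1.0]] ['frame', 'fov_y', 'cx', 'cy', 'world_to_cam']
side 42.601427077411216 283.5239386368996 208.8361345221305 [[-0.892, -0.451, 0.017, 0.511], [0.261, -0.484, 0.835, -0.19], [-0.369, 0.75, 0.549, -1.118], [0.0, 0.0, 0.0, 1.0]] ['frame', 'fov_y', 'cx', 'cy', 'world_to_cam']
```

View pics/top0.png

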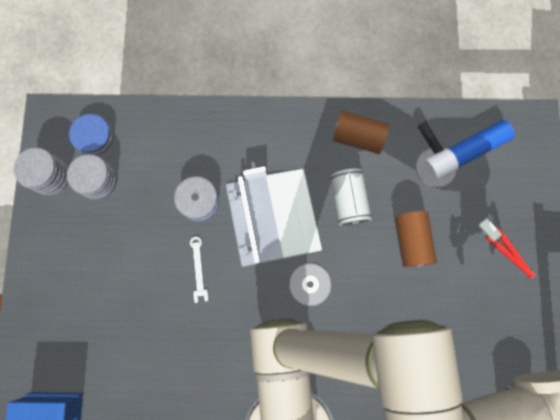

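View pics/side0.png

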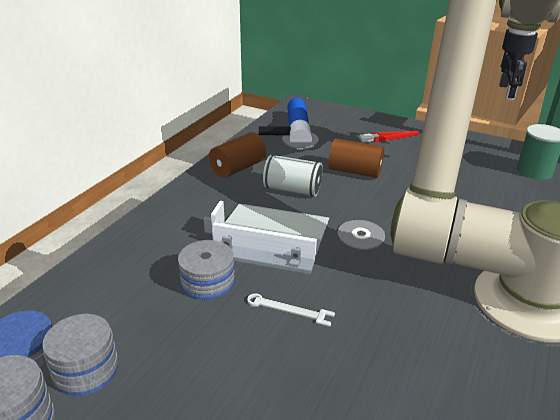

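The top view (up is world +x, left is +y) shows the rest at about (275,215) with the end stop at its upper end, about (255,170). The white tube is at (351,196), the brown look-alikes at (361,132) and (416,239), and the cutting disc at (310,285). The side view agrees: tube at (292,176), rest at (270,240), disc stack and spanner behind it. I'll zoom in to get corner pixels.

```bash
python3 - <<'E'
import cv2
a=cv2.imread("pics/top0.png")[155:285,215:395]; cv2.imwrite("pics/topc.png",cv2.resize(a,None,fx=4.4,fy=4.4,interpolation=cv2.INTER_CUBIC))
a=cv2.imread("pics/side0.png")[145:275,200:340]; cv2.imwrite("pics/sidec.png",cv2.resize(a,None,fx=4.4,fy=4.4,interpolation=cv2.INTER_CUBIC))
E
```

```text
(no output)
```

View pics/topc.png

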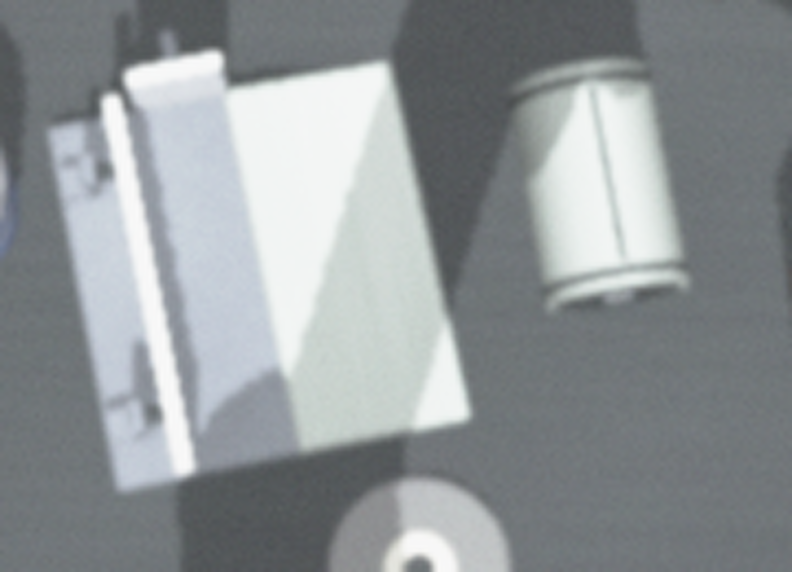

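View pics/sidec.png

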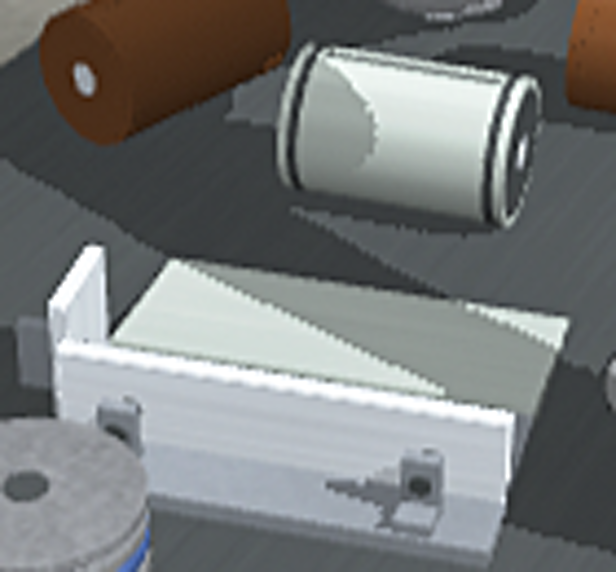

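The corners are clear enough in the crops. Next I'll fit the rest and the tube from both views.

```bash
cat > h.py <<'E'
import numpy as np, cv2
from scipy.optimize import least_squares
def proj(d,P):
    P=np.atleast_2d(P); W=d["world_to_cam"]; c=P@W[:3,:3].T+W[:3,3]
    f=d["frame"].shape[0]/2/np.tan(np.radians(float(d["fov_y"]))/2)
    return np.c_[d["cx"]+f*c[:,0]/-c[:,2], d["cy"]-f*c[:,1]/-c[:,2]]
def rot(a): return np.array([[np.cos(a),-np.sin(a),0],[np.sin(a),np.cos(a),0],[0,0,1]])
def ray(d,uv,z):
    W=d["world_to_cam"]; f=d["frame"].shape[0]/2/np.tan(np.radians(float(d["fov_y"]))/2)
    v=W[:3,:3].T@np.array([(uv[0]-d["cx"])/f,-(uv[1]-d["cy"])/f,-1]); o=-W[:3,:3].T@W[:3,3]
    return o+v*(z-o[2])/v[2]
t=np.linspace(0,2*np.pi,60)
CYL=np.array([[s*.07,.045*np.cos(a),.045*np.sin(a)] for s in(-1,1) for a in t])
def tube_fit(obs,p0):   # obs: list of (d, silhouette points); p=x,y,z,yaw
    def r(p):
        e=[]
        for d,pts in obs:
            h=cv2.convexHull(proj(d,CYL@rot(p[3]).T+p[:3]).astype(np.float32))
            e+=[cv2.pointPolygonTest(h,(float(u),float(v)),True) for u,v in pts]
        return e
    return least_squares(r,p0,diff_step=1e-3,x_scale=[.1,.1,.1,.3])
E
python3 - <<'E'
from h import *
T=np.load("pics/top0.npz"); S=np.load("pics/side0.npz")
c=lambda L,o: np.array(L)/4.4+np.array(o)-0.4
top=lambda L:c(L,(215,155)); side=lambda L:c(L,(200,145))
M=np.array([[.1,-.13,0],[-.14,-.13,0],[-.14,-.02,.014],[.1,-.02,.014]])
mt=top([(389,61),(471,417),(302,450),(226,86)]); ms=side([(175,260),(570,318)])
f=lambda p:np.r_[(proj(T,M@rot(p[3]).T+[*p[:3]])-mt).ravel(),(proj(S,M[:2]@rot(p[3]).T+[*p[:3]])-ms).ravel()]
s=least_squares(f,[.48,.03,0,.2]); print("rest",s.x.round(4),s.fun.round(1)); R=s.x
pt=top([(512,95),(530,205),(550,308),(688,286),(668,190),(650,80),(580,62),(630,58)])
ps=side([(278,160),(300,55),(320,43),(430,57),(530,77),(542,110),(515,224),(490,222),(400,207),(300,190),(283,178)])
s=tube_fit([(T,pt),(S,ps)],[.5,-.17,.045,R[3]]); print("tube",s.x.round(4),s.fun.round(1))
q=rot(R[3]).T@(s.x[:3]-R[:3]); print("tube in rest",q.round(4),"dyaw",s.x[3]-R[3])
print("cut disc",ray(T,(310,285),.005).round(3),"brown",ray(T,(361,132),.05).round(3),ray(T,(416,239),.05).round(3),"stack",ray(T,(196,198),.07).round(3))
print("ex",rot(R[3])[:,0],"ey",rot(R[3])[:,1])
E
```

```text
rest [ 5.974e-01  7.050e-02 -4.000e-04  2.169e-01] [ 0.4  0.4 -0.3  0.   0.   0.1  0.3  1.  -0.9 -0.6 -0.5  0.2]
tube [ 0.6296 -0.1653  0.0449  0.1725] [ 0.5  0.1  0.3  0.3  1.   0.1 -1.1 -1.  -0.1  0.4 -0.2 -0.9  0.  -0.7
 -0.7 -0.2 -0.3 -0.4  0.3]
tube in rest [-0.0193 -0.2372  0.0453] dyaw -0.04443759178838022
cut disc [ 0.389 -0.054  0.005] brown [ 0.82  -0.197  0.05 ] [ 0.515 -0.341  0.05 ] stack [0.618 0.262 0.07 ]
ex [0.97656401 0.21522715 0.        ] ey [-0.21522715  0.97656401  0.        ]
```

The fits are good: the rest is at (0.597, 0.0705) with yaw 12.4°, and the tube is at rest (-19, -237) mm, yawed -2.5° to the rest. I'll move behind the tube with the jaws spread along it.

```bash
python3 -m crank '[0,0,0.101,0.0334,0.0197,-0.005,100, 0,0,0.101,0.0334,0.0197,-0.005,100, 0,0,0.101,0.0334,0.0197,-0.005,100, 0,0,0.101,0.0334,0.0197,-0.005,100, 0,0,0.101,0.0334,0.0197,-0.005,100, 0,0,0.101,0.0334,0.0197,-0.005,100, 0,0,0.101,0.0334,0.0197,-0.005,100, 0,0,0.101,0.0334,0.0197,-0.005,100, 0,0,0.101,0.0334,0.0197,-0.005,100, 0,0,0.101,0.0334,0.0197,-0.005,100, 0,0,0.101,0.0334,0.0197,-0.005,100, 0,0,0.101,0.0334,0.0197,-0.005,100, 0,0,0.101,0.0334,0.0197,-0.005,100, 0,0,0.101,0.0334,0.0197,-0.005,100, 0,0,0,0,0,0,100, 0,0,0,0,0,0,100]'
cat >> h.py <<'E'
R0=np.array([.5974,.0705,0]); YAW=.2169
def st():
    from rig import observe
    o=observe(); A=rot(YAW).T; r=np.array(o["tool_rot"])
    print("t",round(o["time_s"],2),"tcp world",np.round(o["position"],4),"rest",(A@(np.array(o["position"])-R0)).round(4),"F rest",(A@np.array(o["ft_force"])).round(2),
      "tool x yaw-rest deg",round(np.degrees(np.arctan2(r[1,0],r[0,0])-YAW),2),"tilt",r[:,2].round(4),"q",np.round(o["q"],1),"w",round(o["grip_width"],4))
if __name__=="__main__": st()
E
python3 h.py
```

```text
time_s: 1.7
position: [0.6438, -0.2446, 0.1744]
tool_rot: [[0.986, 0.169, -0.001], [0.169, -0.986, 0.001], [-0.001, -0.001, -1.0]]
ft_force: [-0.9, 1.0, 0.4]
grip_width: 0.0855
t 1.7 tcp world [ 0.6438 -0.2446  0.1744] rest [-0.0225 -0.3177  0.1744] F rest [-0.68  1.19  0.37] tool x yaw-rest deg -2.71 tilt [-1.4e-03  6.0e-04 -1.0e+00] q [-30.6  38.9  55.6  -0.   85.6 -40.3] w 0.0855
```

```bash
python3 -m crank '[0,0,0,0,0,-0.0227,100, 0,0,0,0,0,-0.0227,100, 0,0,0,0,0,-0.0227,100, 0,0,0,0,0,-0.0227,100, 0,0,0,0,0,-0.0227,100, 0,0,0,0,0,-0.0227,100, 0,0,0,0,0,0,100, 0,0,0,0,0,0,100]'; python3 - <<'E'
from h import *; from rig import *
st(); a=get_image("side")["frame"][100:270,170:390,::-1]
b=get_image("wrist")["frame"][:,:,::-1]
a=cv2.resize(a,None,fx=2,fy=2); b=cv2.resize(b,(347,260)); 
im=np.zeros((340,790,3),np.uint8); im[:340,:440]=a; im[:260,443:790]=b; cv2.imwrite("pics/s1.png",im)
E
```

```text
time_s: 2.5
position: [0.6433, -0.2461, 0.0399]
tool_rot: [[0.986, 0.167, 0.0], [0.167, -0.986, -0.0], [0.0, 0.0, -1.0]]
ft_force: [-0.1, -0.4, 0.7]
grip_width: 0.0854
t 2.5 tcp world [ 0.6433 -0.2461  0.0399] rest [-0.0233 -0.319   0.0399] F rest [-0.21 -0.38  0.71] tool x yaw-rest deg -2.83 tilt [ 2.e-04 -3.e-04 -1.e+00] q [-30.8  46.   64.6  -0.   69.4 -40.4] w 0.0854
```

View pics/s1.png

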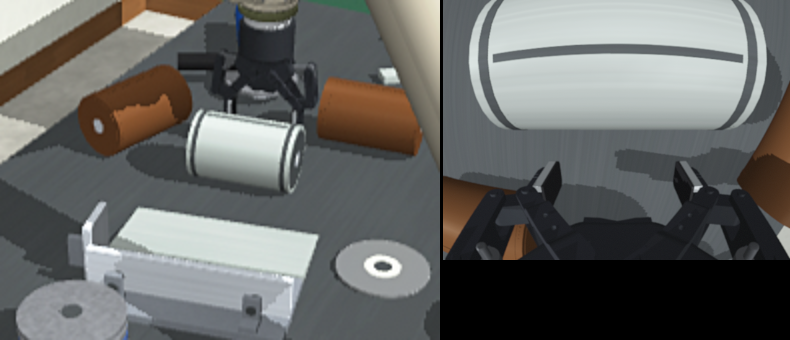

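The tube stands clear ahead of the open fingers, with the two brown rollers to either side and not in the way. I'll push slowly now.

```bash
python3 -m crank '[0,0,0,-0.0003,0.002,0,100, 0,0,0,-0.0003,0.002,0,100, 0,0,0,-0.0003,0.002,0,100, 0,0,0,-0.0003,0.002,0,100, 0,0,0,-0.0003,0.002,0,100, 0,0,0,-0.0003,0.002,0,100, 0,0,0,-0.0003,0.002,0,100, 0,0,0,-0.0003,0.002,0,100, 0,0,0,-0.0003,0.002,0,100, 0,0,0,-0.0003,0.002,0,100, 0,0,0,-0.0003,0.002,0,100, 0,0,0,-0.0003,0.002,0,100, 0,0,0,-0.0003,0.002,0,100, 0,0,0,-0.0003,0.002,0,100, 0,0,0,-0.0003,0.002,0,100, 0,0,0,-0.0003,0.002,0,100, 0,0,0,-0.0003,0.002,0,100, 0,0,0,-0.0003,0.002,0,100]'; python3 h.py
cat > look.py <<'E'
# fit the tube from the top view by its bright hull; usage: look.py
from h import *; from rig import *; import sys
d=get_image("top"); st()
cv2.imwrite("pics/"+sys.argv[1]+".png",cv2.resize(d["frame"][155:285,215:395,::-1],None,fx=4.4,fy=4.4,interpolation=cv2.INTER_CUBIC))
E
python3 look.py t2
```

```text
time_s: 4.4
position: [0.6382, -0.2091, 0.0391]
tool_rot: [[0.986, 0.168, -0.0], [0.168, -0.986, 0.0], [-0.0, -0.0, -1.0]]
ft_force: [0.1, -0.6, 0.9]
grip_width: 0.0855
t 4.4 tcp world [ 0.6382 -0.2091  0.0391] rest [-0.0203 -0.2818  0.0391] F rest [ 0.02 -0.57  0.93] tool x yaw-rest deg -2.75 tilt [-0.  0. -1.] q [-28.2  44.6  68.    0.   67.4 -37.9] w 0.0855
t 4.45 tcp world [ 0.6382 -0.2088  0.0391] rest [-0.0203 -0.2815  0.0391] F rest [-0.03  0.74 -0.31] tool x yaw-rest deg -2.73 tilt [-2.e-04  2.e-04 -1.e+00] q [-28.2  44.6  68.1   0.   67.4 -37.9] w 0.0856
```

View pics/t2.png

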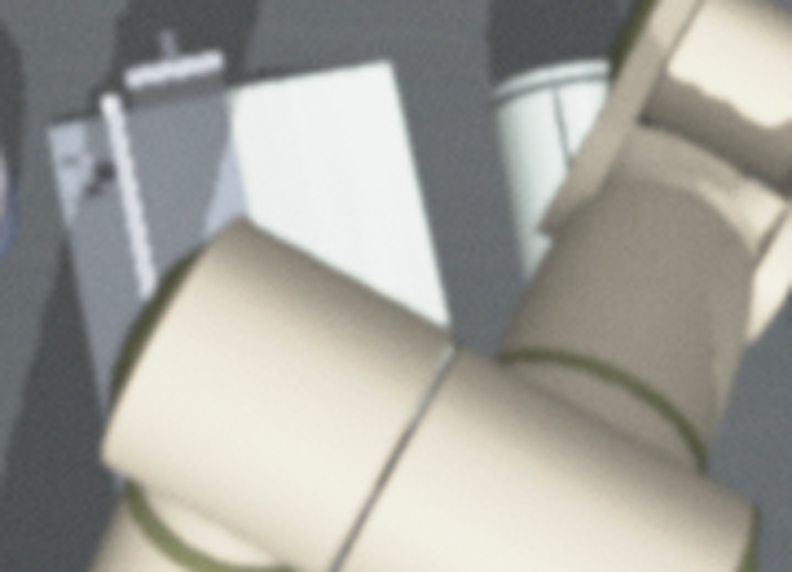

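The arm hides much of the top view. The tube's left edge has moved from 512 to 492 px (about 13 mm), which puts it at y ≈ -224, on the fingers. I'll keep rolling and square the yaw to the rest.

```bash
python3 -m crank '[0,0,0.0023,-0.0005,0.0025,0,100, 0,0,0.0023,-0.0005,0.0025,0,100, 0,0,0.0023,-0.0005,0.0025,0,100, 0,0,0.0023,-0.0005,0.0025,0,100, 0,0,0.0023,-0.0005,0.0025,0,100, 0,0,0.0023,-0.0005,0.0025,0,100, 0,0,0.0023,-0.0005,0.0025,0,100, 0,0,0.0023,-0.0005,0.0025,0,100, 0,0,0.0023,-0.0005,0.0025,0,100, 0,0,0.0023,-0.0005,0.0025,0,100, 0,0,0.0023,-0.0005,0.0025,0,100, 0,0,0.0023,-0.0005,0.0025,0,100, 0,0,0.0023,-0.0005,0.0025,0,100, 0,0,0.0023,-0.0005,0.0025,0,100, 0,0,0.0023,-0.0005,0.0025,0,100, 0,0,0.0023,-0.0005,0.0025,0,100, 0,0,0.0023,-0.0005,0.0025,0,100, 0,0,0.0023,-0.0005,0.0025,0,100, 0,0,0.0023,-0.0005,0.0025,0,100, 0,0,0.0023,-0.0005,0.0025,0,100]'; python3 h.py
```

```text
time_s: 6.45
position: [0.6282, -0.1591, 0.0391]
tool_rot: [[0.977, 0.214, 0.0], [0.214, -0.977, -0.0], [0.0, 0.0, -1.0]]
ft_force: [0.1, 0.0, -0.6]
grip_width: 0.0854
t 6.45 tcp world [ 0.6282 -0.1591  0.0391] rest [-0.0193 -0.2308  0.0391] F rest [ 0.08 -0.   -0.63] tool x yaw-rest deg -0.1 tilt [ 0. -0. -1.] q [-24.7  42.6  72.6  -0.   64.8 -37. ] w 0.0854
```

```bash
python3 -m crank '[0,0,0,-0.0005,0.0024,0,100, 0,0,0,-0.0006,0.0024,0,100, 0,0,0,-0.0005,0.0024,0,100, 0,0,0,-0.0006,0.0024,0,100, 0,0,0,-0.0005,0.0024,0,100, 0,0,0,-0.0006,0.0024,0,100, 0,0,0,-0.0005,0.0024,0,100, 0,0,0,-0.0006,0.0024,0,100, 0,0,0,-0.0005,0.0024,0,100, 0,0,0,-0.0006,0.0024,0,100, 0,0,0,-0.0005,0.0024,0,100, 0,0,0,-0.0006,0.0024,0,100]'; python3 h.py; python3 - <<'E'
from h import *; from rig import *
a=get_image("side")["frame"][120:280,180:360,::-1]
b=get_image("wrist")["frame"][:,:,::-1]
a=cv2.resize(a,None,fx=2.4,fy=2.4); b=cv2.resize(b,(347,260)) 
im=np.zeros((400,790,3),np.uint8); im[:384,:432]=a; im[:260,443:790]=b; cv2.imwrite("pics/s3.png",im)
E
```

```text
time_s: 7.65
position: [0.6216, -0.1303, 0.0391]
tool_rot: [[0.977, 0.213, 0.0], [0.213, -0.977, -0.0], [0.0, 0.0, -1.0]]
ft_force: [0.8, 0.1, 0.7]
grip_width: 0.0853
t 7.65 tcp world [ 0.6216 -0.1303  0.0391] rest [-0.0196 -0.2013  0.0391] F rest [ 0.82 -0.1   0.75] tool x yaw-rest deg -0.11 tilt [ 0. -0. -1.] q [-22.5  41.6  75.   -0.   63.4 -34.8] w 0.0853
```

View pics/s3.png

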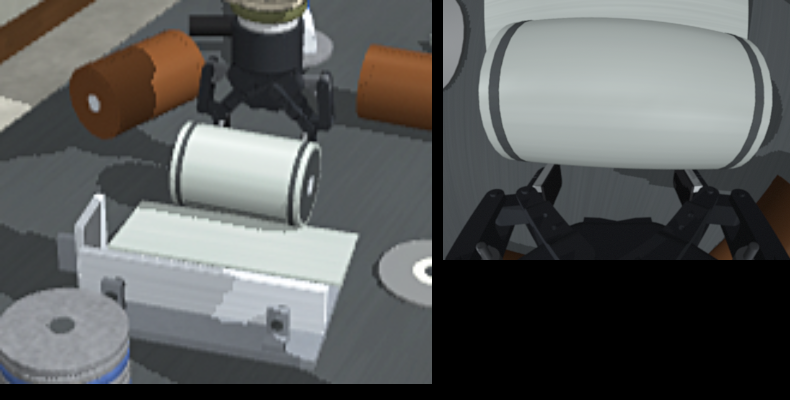

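The tube leads the fingers by a little, with its far end slightly back in the wrist view, so a small skew remains. I'll fit it from the side silhouette.

```bash
python3 - <<'E'
from h import *
S=np.load("pics/side0.npz")
pts=np.array([(170,180),(185,127),(197,122),(250,131),(310,141),(322,160),(318,190),(302,226),(285,222),(230,212),(182,205)])/2.4+[180,120]-.3
from functools import partial
def fit(z):
    r=lambda p:[cv2.pointPolygonTest(cv2.convexHull(proj(S,CYL@rot(p[2]).T+[p[0],p[1],z]).astype(np.float32)),(float(u),float(v)),True) for u,v in pts]
    s=least_squares(r,[.61,-.08,.2],diff_step=1e-3,x_scale=[.1,.1,.3]); return s
s=fit(.0455); print(s.x,np.round(s.fun,1)); print((rot(YAW).T@(np.r_[s.x[:2],.045]-R0)).round(4), np.degrees(s.x[2]-YAW))
E
```

```text
[ 0.61298017 -0.0731006   0.17605607] [-0.4  0.4  0.   0.2  0.2 -0.1  0.  -0.   0.4  0.4 -0.2]
[-0.0157 -0.1436  0.045 ] -2.3401845252966567
```

The tube is at y = -143.6 mm, skewed -2.3° with only the far finger bearing, which is harmless; the back stop will square it. I'll go up the ramp, raising z along the slope.

```bash
python3 -m crank '[0,0,0,-0.0005,0.0024,0.0003,100, 0,0,0,-0.0006,0.0024,0.0003,100, 0,0,0,-0.0005,0.0024,0.0003,100, 0,0,0,-0.0006,0.0024,0.0003,100, 0,0,0,-0.0005,0.0024,0.0003,100, 0,0,0,-0.0006,0.0024,0.0003,100, 0,0,0,-0.0005,0.0024,0.0003,100, 0,0,0,-0.0006,0.0024,0.0003,100, 0,0,0,-0.0005,0.0024,0.0003,100, 0,0,0,-0.0006,0.0024,0.0003,100, 0,0,0,-0.0005,0.0024,0.0003,100, 0,0,0,-0.0006,0.0024,0.0003,100, 0,0,0,-0.0005,0.0024,0.0003,100, 0,0,0,-0.0006,0.0024,0.0003,100, 0,0,0,-0.0005,0.0024,0.0003,100, 0,0,0,-0.0006,0.0024,0.0003,100, 0,0,0,-0.0005,0.0024,0.0003,100, 0,0,0,-0.0006,0.0024,0.0003,100, 0,0,0,-0.0005,0.0024,0.0003,100, 0,0,0,-0.0006,0.0024,0.0003,100]'; python3 h.py
```

```text
time_s: 9.75
position: [0.6106, -0.0822, 0.0451]
tool_rot: [[0.977, 0.213, 0.0], [0.213, -0.977, -0.0], [0.0, 0.0, -1.0]]
ft_force: [0.8, -1.8, 2.1]
grip_width: 0.0856
t 9.75 tcp world [ 0.6106 -0.0822  0.0451] rest [-0.02   -0.152   0.0451] F rest [ 0.38 -1.88  2.13] tool x yaw-rest deg -0.11 tilt [ 0. -0. -1.] q [-18.7  39.7  78.2  -0.   62.1 -31. ] w 0.0856
```

```bash
python3 -m crank '[0,0,0,-0.0005,0.0024,0.0003,100, 0,0,0,-0.0006,0.0024,0.0003,100, 0,0,0,-0.0005,0.0024,0.0003,100, 0,0,0,-0.0006,0.0024,0.0003,100, 0,0,0,-0.0005,0.0024,0.0003,100, 0,0,0,-0.0006,0.0024,0.0003,100, 0,0,0,-0.0005,0.0024,0.0003,100, 0,0,0,-0.0006,0.0024,0.0003,100, 0,0,0,-0.0005,0.0024,0.0003,100, 0,0,0,-0.0006,0.0024,0.0003,100, 0,0,0,-0.0005,0.0024,0.0003,100, 0,0,0,-0.0006,0.0024,0.0003,100, 0,0,0,-0.0005,0.0024,0.0003,100, 0,0,0,-0.0006,0.0024,0.0003,100, 0,0,0,-0.0005,0.0024,0.0003,100, 0,0,0,-0.0006,0.0024,0.0003,100, 0,0,0,-0.0005,0.0024,0.0003,100, 0,0,0,-0.0006,0.0024,0.0003,100, 0,0,0,-0.0005,0.0024,0.0003,100, 0,0,0,-0.0006,0.0024,0.0003,100]'; python3 h.py
```

```text
time_s: 11.75
position: [0.5996, -0.0343, 0.0512]
tool_rot: [[0.977, 0.213, 0.0], [0.213, -0.977, -0.0], [0.0, 0.0, -1.0]]
ft_force: [1.1, -2.3, 2.2]
grip_width: 0.0854
t 11.75 tcp world [ 0.5996 -0.0343  0.0512] rest [-0.0204 -0.1028  0.0512] F rest [ 0.61 -2.47  2.16] tool x yaw-rest deg -0.11 tilt [ 0. -0. -1.] q [-14.6  38.   80.7  -0.   61.3 -26.9] w 0.0854
```

```bash
python3 -m crank '[0,0,0,-0.0004,0.002,0.0002,100, 0,0,0,-0.0004,0.002,0.0002,100, 0,0,0,-0.0004,0.002,0.0002,100, 0,0,0,-0.0004,0.002,0.0002,100, 0,0,0,-0.0004,0.002,0.0002,100, 0,0,0,-0.0004,0.002,0.0002,100, 0,0,0,-0.0004,0.002,0.0002,100, 0,0,0,-0.0004,0.002,0.0002,100, 0,0,0,-0.0004,0.002,0.0002,100, 0,0,0,-0.0002,0.001,0,100, 0,0,0,-0.0002,0.001,0,100, 0,0,0,-0.0002,0.001,0,100, 0,0,0,-0.0002,0.001,0,100, 0,0,0,-0.0002,0.001,0,100, 0,0,0,-0.0002,0.001,0,100, 0,0,0,-0.0002,0.001,0,100, 0,0,0,-0.0002,0.001,0,100, 0,0,0,-0.0002,0.001,0,100, 0,0,0,-0.0002,0.001,0,100, 0,0,0,-0.0002,0.001,0,100]'; python3 h.py
```

```text
time_s: 13.75
position: [0.5938, -0.0053, 0.0529]
tool_rot: [[0.977, 0.213, -0.0], [0.213, -0.977, 0.0], [-0.0, -0.0, -1.0]]
ft_force: [-0.9, -0.3, 0.2]
grip_width: 0.0853
t 13.75 tcp world [ 0.5938 -0.0053  0.0529] rest [-0.0199 -0.0733  0.0529] F rest [-0.91 -0.12  0.15] tool x yaw-rest deg -0.11 tilt [-1.e-04  1.e-04 -1.e+00] q [-11.9  37.3  81.8   0.   60.9 -24.2] w 0.0853
```

The force dropped to zero, so the tube has gone over the crest. I'll close up most of the gap and take a look.

```bash
python3 -m crank '[0,0,0,-0.0003,0.0015,-0.0005,100, 0,0,0,-0.0003,0.0015,-0.0005,100, 0,0,0,-0.0003,0.0015,-0.0005,100, 0,0,0,-0.0003,0.0015,-0.0005,100, 0,0,0,-0.0003,0.0015,-0.0005,100, 0,0,0,-0.0003,0.0015,-0.0005,100, 0,0,0,-0.0003,0.0015,-0.0005,100, 0,0,0,0,0,0,100]'; python3 h.py; python3 - <<'E'
from h import *; from rig import *
a=get_image("side")["frame"][120:280,180:360,::-1]
b=get_image("wrist")["frame"][:,:,::-1]
a=cv2.resize(a,None,fx=2.4,fy=2.4); b=cv2.resize(b,(347,260)) 
im=np.zeros((400,790,3),np.uint8); im[:384,:432]=a; im[:260,443:790]=b; cv2.imwrite("pics/s4.png",im)
E
```

```text
time_s: 14.55
position: [0.5916, 0.0053, 0.0493]
tool_rot: [[0.977, 0.214, -0.0], [0.214, -0.977, 0.0], [-0.0, -0.0, -1.0]]
ft_force: [-0.6, -0.7, 0.3]
grip_width: 0.0849
t 14.55 tcp world [0.5916 0.0053 0.0493] rest [-0.0197 -0.0625  0.0493] F rest [-0.74 -0.59  0.29] tool x yaw-rest deg -0.09 tilt [-2.e-04  1.e-04 -1.e+00] q [-10.9  37.5  82.3   0.   60.2 -23.3] w 0.0849
```

View pics/s4.png

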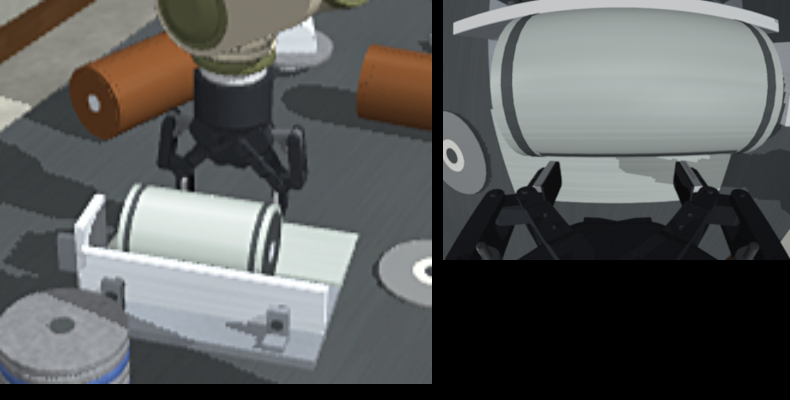

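The tube lies in the trough, parallel to the back stop, with its near end at (265,240) in the side crop and the end stop at the upper left. Now I'll feel for the stop.

```bash
python3 -m crank '[0,0,0,-0.0002,0.001,0,100, 0,0,0,-0.0002,0.001,0,100, 0,0,0,-0.0002,0.001,0,100, 0,0,0,-0.0002,0.001,0,100, 0,0,0,-0.0002,0.001,0,100,0,0,0,0,0,0,100]'; python3 h.py
```

```text
time_s: 15.25
position: [0.5907, 0.0102, 0.0494]
tool_rot: [[0.977, 0.214, -0.0], [0.214, -0.977, 0.0], [-0.0, -0.0, -1.0]]
ft_force: [-0.2, 0.4, 0.1]
grip_width: 0.0855
t 15.25 tcp world [0.5907 0.0102 0.0494] rest [-0.0195 -0.0574  0.0494] F rest [-0.1   0.38  0.08] tool x yaw-rest deg -0.1 tilt [-1.e-04  0.e+00 -1.e+00] q [-10.5  37.4  82.5   0.   60.1 -22.8] w 0.0855
```

```bash
python3 -m crank '[0,0,0,-0.0001,0.0005,0,100, 0,0,0,-0.0001,0.0005,0,100]'; python3 h.py
```

```text
time_s: 15.45
position: [0.5905, 0.0111, 0.0494]
tool_rot: [[0.977, 0.213, -0.0], [0.213, -0.977, -0.0], [-0.0, 0.0, -1.0]]
ft_force: [0.7, -0.6, 0.3]
grip_width: 0.0854
t 15.45 tcp world [0.5905 0.0111 0.0494] rest [-0.0195 -0.0566  0.0494] F rest [ 0.54 -0.7   0.28] tool x yaw-rest deg -0.11 tilt [-0. -0. -1.] q [-10.4  37.4  82.5  -0.   60.1 -22.7] w 0.0854
```

```bash
python3 -m crank '[0,0,0,-0.0001,0.0005,0,100, 0,0,0,-0.0001,0.0005,0,100]'; python3 h.py
```

```text
time_s: 15.65
position: [0.5903, 0.0121, 0.0494]
tool_rot: [[0.977, 0.213, -0.0], [0.213, -0.977, 0.0], [-0.0, -0.0, -1.0]]
ft_force: [0.2, 0.3, -0.1]
grip_width: 0.085
t 15.65 tcp world [0.5903 0.0121 0.0494] rest [-0.0195 -0.0555  0.0494] F rest [ 0.29  0.23 -0.09] tool x yaw-rest deg -0.11 tilt [-0.  0. -1.] q [-10.3  37.4  82.5   0.   60.1 -22.6] w 0.085
```

```bash
python3 -m crank '[0,0,0,-0.0001,0.0005,0,100, 0,0,0,-0.0001,0.0005,0,100]'; python3 h.py
```

```text
time_s: 15.85
position: [0.5901, 0.0131, 0.0494]
tool_rot: [[0.977, 0.213, 0.0], [0.213, -0.977, -0.0], [0.0, 0.0, -1.0]]
ft_force: [-0.1, 0.7, -0.1]
grip_width: 0.0855
t 15.85 tcp world [0.5901 0.0131 0.0494] rest [-0.0194 -0.0545  0.0494] F rest [ 0.04  0.71 -0.12] tool x yaw-rest deg -0.11 tilt [ 0. -0. -1.] q [-10.2  37.3  82.6  -0.   60.1 -22.5] w 0.0855
```

```bash
python3 -m crank '[0,0,0,-0.0001,0.0005,0,100, 0,0,0,-0.0001,0.0005,0,100]'; python3 h.py
```

```text
time_s: 16.05
position: [0.5899, 0.0141, 0.0494]
tool_rot: [[0.977, 0.213, -0.0], [0.213, -0.977, -0.0], [-0.0, 0.0, -1.0]]
ft_force: [0.6, -0.5, -0.4]
grip_width: 0.086
t 16.05 tcp world [0.5899 0.0141 0.0494] rest [-0.0194 -0.0535  0.0494] F rest [ 0.51 -0.59 -0.38] tool x yaw-rest deg -0.11 tilt [-0. -0. -1.] q [-10.1  37.3  82.6  -0.   60.1 -22.4] w 0.086
```

```bash
python3 -m crank '[0,0,0,-0.0001,0.0005,0,100, 0,0,0,-0.0001,0.0004,0,100]'; python3 h.py
```

```text
time_s: 16.25
position: [0.5898, 0.0146, 0.0495]
tool_rot: [[0.977, 0.214, 0.0], [0.214, -0.977, -0.001], [0.0, 0.001, -1.0]]
ft_force: [-0.1, -3.4, 0.2]
grip_width: 0.0853
t 16.25 tcp world [0.5898 0.0146 0.0495] rest [-0.0194 -0.053   0.0495] F rest [-0.79 -3.31  0.2 ] tool x yaw-rest deg -0.09 tilt [ 3.e-04 -9.e-04 -1.e+00] q [-10.1  37.3  82.6  -0.1  60.  -22.4] w 0.0853
```

```bash
python3 -m crank '[0,0,0,-0.0001,0.0004,0,100, 0,0,0,0,0,0,100]'; python3 h.py; python3 -c "
from rig import *;print(observe()['wrist_torque'])"
```

```text
time_s: 16.45
position: [0.5898, 0.0146, 0.0495]
tool_rot: [[0.977, 0.214, 0.0], [0.214, -0.977, -0.001], [0.0, 0.002, -1.0]]
ft_force: [0.1, -5.6, -0.7]
grip_width: 0.0857
t 16.45 tcp world [0.5898 0.0146 0.0495] rest [-0.0194 -0.053   0.0495] F rest [-1.13 -5.44 -0.68] tool x yaw-rest deg -0.09 tilt [ 4.0e-04 -1.4e-03 -1.0e+00] q [-10.   37.3  82.6  -0.1  60.  -22.3] w 0.0857
[-0.79936621 -0.03354689  0.28846965]
```

```bash
python3 -m crank '[0,0,0,-0.0001,0.0003,0,100, 0,0,0,0,0,0,100]'; python3 h.py; python3 -c "
from rig import *;print(observe()['wrist_torque'])"
```

```text
time_s: 16.65
position: [0.5898, 0.0147, 0.0495]
tool_rot: [[0.977, 0.214, 0.001], [0.214, -0.977, -0.002], [0.0, 0.002, -1.0]]
ft_force: [1.0, -7.6, -0.7]
grip_width: 0.0855
t 16.65 tcp world [0.5898 0.0147 0.0495] rest [-0.0194 -0.0529  0.0495] F rest [-0.69 -7.58 -0.66] tool x yaw-rest deg -0.08 tilt [ 6.0e-04 -1.8e-03 -1.0e+00] q [-10.   37.3  82.6  -0.1  60.  -22.3] w 0.0855
[-1.03821264 -0.11756623  0.2500255 ]
```

The stop is felt at tool y = -53 mm. The yaw moment shows that the near finger carries most of the load, so I'll turn slightly to even it out while raising the push to about 10 N.

```bash
python3 -m crank '[0,0,0.006,-0.0001,0.0003,0,100, 0,0,0,0,0,0,100]'; python3 h.py; python3 -c "
from rig import *;print(observe()['wrist_torque'])"
```

```text
time_s: 16.85
position: [0.5899, 0.0148, 0.0495]
tool_rot: [[0.976, 0.219, 0.001], [0.219, -0.976, -0.002], [0.001, 0.002, -1.0]]
ft_force: [0.7, -7.2, -0.6]
grip_width: 0.0858
t 16.85 tcp world [0.5899 0.0148 0.0495] rest [-0.0194 -0.0528  0.0495] F rest [-0.82 -7.21 -0.59] tool x yaw-rest deg 0.21 tilt [ 9.0e-04 -1.8e-03 -1.0e+00] q [-10.   37.3  82.6  -0.1  60.  -22.6] w 0.0858
[-1.14250151 -0.06921509 -0.08292181]
```

```bash
python3 -m crank '[0,0,0,-0.0001,0.0004,0,100, 0,0,0,0,0,0,100, 0,0,0,0,0,0,100]'; python3 h.py; python3 -c "
from rig import *;print(observe()['wrist_torque'])"
```

```text
time_s: 17.15
position: [0.5899, 0.0148, 0.0495]
tool_rot: [[0.976, 0.219, 0.001], [0.219, -0.976, -0.002], [0.001, 0.003, -1.0]]
ft_force: [2.1, -9.3, -1.4]
grip_width: 0.0853
t 17.15 tcp world [0.5899 0.0148 0.0495] rest [-0.0194 -0.0527  0.0495] F rest [ 0.03 -9.51 -1.35] tool x yaw-rest deg 0.21 tilt [ 0.0011 -0.0023 -1.    ] q [-10.   37.3  82.7  -0.1  60.  -22.6] w 0.0853
[-1.46932096 -0.19737641 -0.00969512]
```

```bash
python3 -m crank '[0,0,0,0,0.0001,0,100, 0,0,0,0,0,0,100, 0,0,0,0,0,0,100, 0,0,0,0,0,0,100, 0,0,0,0,0,0,100, 0,0,0,0,0,0,100, 0,0,0,0,0,0,100]'; python3 h.py; python3 -m crank '[0,0,0,0,0,0,100, 0,0,0,0,0,0,100, 0,0,0,0,0,0,100, 0,0,0,0,0,0,100, 0,0,0,0,0,0,100, 0,0,0,0,0,0,100, 0,0,0,0,0,0,100]'; python3 h.py
```

```text
time_s: 17.85
position: [0.5899, 0.0148, 0.0496]
tool_rot: [[0.976, 0.219, 0.001], [0.219, -0.976, -0.002], [0.001, 0.003, -1.0]]
ft_force: [1.1, -10.3, -1.0]
grip_width: 0.0856
t 17.85 tcp world [0.5899 0.0148 0.0496] rest [-0.0193 -0.0527  0.0496] F rest [ -1.16 -10.28  -1.02] tool x yaw-rest deg 0.2 tilt [ 0.0012 -0.0025 -1.    ] q [-10.   37.3  82.7  -0.1  60.  -22.5] w 0.0856
time_s: 18.55
position: [0.5898, 0.0148, 0.0495]
tool_rot: [[0.976, 0.219, 0.001], [0.219, -0.976, -0.002], [0.001, 0.003, -1.0]]
ft_force: [1.1, -10.4, -1.6]
grip_width: 0.0854
t 18.55 tcp world [0.5898 0.0148 0.0495] rest [-0.0194 -0.0528  0.0495] F rest [ -1.13 -10.43  -1.56] tool x yaw-rest deg 0.2 tilt [ 0.0011 -0.0025 -1.    ] q [-10.   37.3  82.7  -0.1  60.  -22.5] w 0.0854
```

The back stop bedding held at 10.3–10.4 N for about 1.5 s with a balanced moment; the tube axis is at y ≈ +3.3 mm. I'll back off, lift, turn 90° with the jaws shut, and go to the tube's open end.

```bash
python3 -m crank '[0,0,0,0.0002,-0.001,0,100, 0,0,0,0.0002,-0.001,0,100, 0,0,0,0.0002,-0.001,0,100, 0,0,0,0.0002,-0.001,0,100, 0,0,0,0.0013,-0.0059,0,100, 0,0,0,0.0013,-0.0059,0,100, 0,0,0,0.0013,-0.0059,0,100, 0,0,0,0.0013,-0.0059,0,100, 0,0,0,0.0013,-0.0059,0,100, 0,0,0,0,0,0.02,100, 0,0,0,0,0,0.03,100, 0,0,0,0,0,0.03,100, 0,0,0,0,0,0.03,100, 0,0,0,0,0,0.02,100]'; python3 h.py
python3 -m crank '[0,0,-0.143,-0.0103,0.006,0,0, 0,0,-0.143,-0.0103,0.006,0,0, 0,0,-0.143,-0.0103,0.006,0,0, 0,0,-0.143,-0.0103,0.006,0,0, 0,0,-0.143,-0.0103,0.006,0,0, 0,0,-0.143,-0.0103,0.006,0,0, 0,0,-0.143,-0.0103,0.006,0,0, 0,0,-0.143,-0.0103,0.006,0,0, 0,0,-0.143,-0.0103,0.006,0,0, 0,0,-0.143,-0.0103,0.006,0,0, 0,0,-0.144,-0.0105,0.006,0,0, 0,0,0,0,0,0,0, 0,0,0,0,0,0,0]' 40; python3 - <<'E'
from h import *; from rig import *
st()
a=get_image("side")["frame"][120:280,180:360,::-1]
b=get_image("wrist")["frame"][:,:,::-1]
a=cv2.resize(a,None,fx=2.4,fy=2.4); b=cv2.resize(b,(347,260)) 
im=np.zeros((400,790,3),np.uint8); im[:384,:432]=a; im[:260,443:790]=b; cv2.imwrite("pics/s5.png",im)
E
```

```text
time_s: 19.95
position: [0.597, -0.0175, 0.1817]
tool_rot: [[0.976, 0.219, 0.002], [0.219, -0.976, -0.001], [0.002, 0.001, -1.0]]
ft_force: [1.1, 1.1, -0.8]
grip_width: 0.0855
t 19.95 tcp world [ 0.597  -0.0175  0.1817] rest [-0.0193 -0.0858  0.1817] F rest [ 1.29  0.88 -0.81] tool x yaw-rest deg 0.23 tilt [ 2.4e-03 -6.0e-04 -1.0e+00] q [-13.   29.3  72.6  -0.   77.9 -25.7] w 0.0855
time_s: 21.25
position: [0.4835, 0.0487, 0.1796]
tool_rot: [[0.22, -0.976, 0.001], [-0.976, -0.22, -0.0], [0.0, -0.001, -1.0]]
ft_force: [1.0, -0.9, 0.1]
grip_width: -0.0
t 21.25 tcp world [0.4835 0.0487 0.1796] rest [-0.1159  0.0032  0.1796] F rest [ 0.81 -1.11  0.1 ] tool x yaw-rest deg -89.72 tilt [ 6.e-04 -1.e-04 -1.e+00] q [-8.2 19.1 90.5 -0.  70.4 69.1] w -0.0
```

View pics/s5.png

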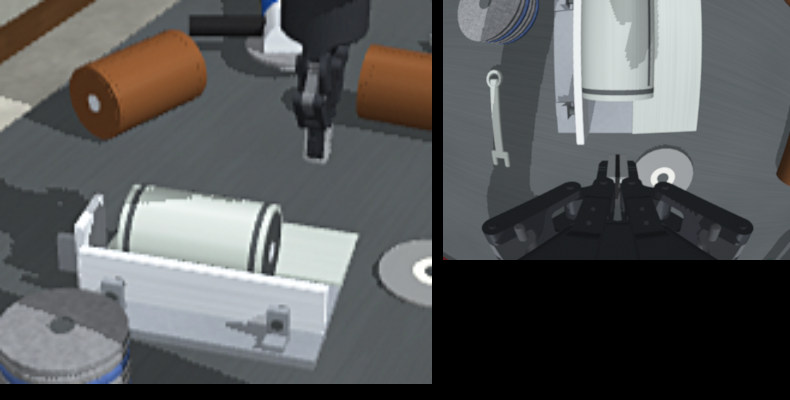

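The tube stays against the back stop in the trough; the closed fingers hang off its open end, near end at (270,240) in the side crop. I'll lower and approach along +x.

```bash
python3 -m crank '[0,0,0,0,0,-0.024,0, 0,0,0,0,0,-0.024,0, 0,0,0,0,0,-0.024,0, 0,0,0,0,0,-0.024,0, 0,0,0,0,0,-0.024,0, 0,0,0,0,0,0,0, 0,0,0,0,0,0,0]'; python3 h.py
python3 -m crank '[0,0,0,0.002,0.0004,0,0, 0,0,0,0.002,0.0004,0,0, 0,0,0,0.002,0.0004,0,0, 0,0,0,0.002,0.0004,0,0, 0,0,0,0.002,0.0004,0,0, 0,0,0,0.002,0.0004,0,0, 0,0,0,0.002,0.0005,0,0, 0,0,0,0.002,0.0005,0,0]'; python3 h.py
```

```text
time_s: 22.05
position: [0.4836, 0.0487, 0.0597]
tool_rot: [[0.217, -0.976, -0.0], [-0.976, -0.217, 0.0], [-0.0, 0.0, -1.0]]
ft_force: [-0.5, -0.1, 0.8]
grip_width: 0.0002
t 22.05 tcp world [0.4836 0.0487 0.0597] rest [-0.1158  0.0032  0.0597] F rest [-0.51 -0.02  0.79] tool x yaw-rest deg -89.9 tilt [-1.e-04  0.e+00 -1.e+00] q [-8.2 28.8 99.2  0.  51.9 69.2] w 0.0002
time_s: 22.85
position: [0.4993, 0.0524, 0.0594]
tool_rot: [[0.216, -0.976, 0.0], [-0.976, -0.216, 0.0], [-0.0, -0.0, -1.0]]
ft_force: [-0.1, 0.2, -0.5]
grip_width: 0.0001
t 22.85 tcp world [0.4993 0.0524 0.0594] rest [-0.0997  0.0034  0.0594] F rest [-0.07  0.19 -0.53] tool x yaw-rest deg -89.95 tilt [ 0.  0. -1.] q [-7.5 30.  96.7  0.  53.3 70. ] w 0.0001
```

```bash
python3 -m crank '[0,0,0,0.001,0.0002,0,0, 0,0,0,0.001,0.0002,0,0, 0,0,0,0.001,0.0002,0,0, 0,0,0,0.001,0.0002,0,0, 0,0,0,0.001,0.0002,0,0]'; python3 h.py
python3 -m crank '[0,0,0,0.001,0.0002,0,0, 0,0,0,0.001,0.0002,0,0, 0,0,0,0.001,0.0002,0,0, 0,0,0,0.001,0.0002,0,0, 0,0,0,0.001,0.0002,0,0]'; python3 h.py
```

```text
time_s: 23.35
position: [0.5042, 0.0534, 0.0594]
tool_rot: [[0.216, -0.976, 0.0], [-0.976, -0.216, 0.0], [-0.0, -0.0, -1.0]]
ft_force: [0.5, 0.2, 0.2]
grip_width: 0.0001
t 23.35 tcp world [0.5042 0.0534 0.0594] rest [-0.0947  0.0033  0.0594] F rest [0.5  0.1  0.19] tool x yaw-rest deg -89.95 tilt [ 0.  0. -1.] q [-7.4 30.4 95.9  0.  53.7 70.2] w 0.0001
time_s: 23.85
position: [0.5091, 0.0544, 0.0594]
tool_rot: [[0.216, -0.976, -0.0], [-0.976, -0.216, 0.0], [-0.0, 0.0, -1.0]]
ft_force: [-4.3, -1.5, 3.0]
grip_width: -0.0003
t 23.85 tcp world [0.5091 0.0544 0.0594] rest [-0.0897  0.0032  0.0594] F rest [-4.53 -0.57  3.03] tool x yaw-rest deg -89.95 tilt [-2.e-04  0.e+00 -1.e+00] q [-7.2 30.7 95.1 -0.  54.2 70.4] w -0.0003
```

Contact is at x = -90 mm with sliding resistance of about 4.5 N. About 39 mm to go.

```bash
python3 -m crank '[0,0,0,0.0015,0.0003,0,0, 0,0,0,0.0015,0.0003,0,0, 0,0,0,0.0015,0.0003,0,0, 0,0,0,0.0015,0.0003,0,0, 0,0,0,0.0015,0.0003,0,0, 0,0,0,0.0015,0.0003,0,0, 0,0,0,0.0015,0.0003,0,0, 0,0,0,0.0015,0.0003,0,0, 0,0,0,0.0015,0.0003,0,0, 0,0,0,0.0015,0.0003,0,0]'; python3 h.py
python3 -m crank '[0,0,0,0.0015,0.0003,0,0, 0,0,0,0.0015,0.0003,0,0, 0,0,0,0.0015,0.0003,0,0, 0,0,0,0.0015,0.0003,0,0, 0,0,0,0.0015,0.0003,0,0, 0,0,0,0.0015,0.0004,0,0, 0,0,0,0.0015,0.0004,0,0, 0,0,0,0.0015,0.0003,0,0, 0,0,0,0.0015,0.0003,0,0, 0,0,0,0.0015,0.0004,0,0]'; python3 h.py
```

```text
time_s: 24.85
position: [0.5243, 0.0574, 0.0594]
tool_rot: [[0.216, -0.976, -0.0], [-0.976, -0.216, 0.0], [-0.0, 0.0, -1.0]]
ft_force: [-2.7, -0.9, -0.5]
grip_width: 0.0
t 24.85 tcp world [0.5243 0.0574 0.0594] rest [-0.0743  0.0029  0.0594] F rest [-2.85 -0.25 -0.48] tool x yaw-rest deg -89.95 tilt [-0.  0. -1.] q [-6.6 31.8 92.7  0.  55.5 70.9] w 0.0
time_s: 25.85
position: [0.5392, 0.0607, 0.0594]
tool_rot: [[0.216, -0.976, -0.0], [-0.976, -0.216, 0.0], [-0.0, 0.0, -1.0]]
ft_force: [-1.9, -0.6, -0.5]
grip_width: 0.0
t 25.85 tcp world [0.5392 0.0607 0.0594] rest [-0.0589  0.0029  0.0594] F rest [-2.01 -0.17 -0.45] tool x yaw-rest deg -89.95 tilt [-0.  0. -1.] q [-6.1 33.  90.1  0.  56.9 71.4] w 0.0
```

```bash
python3 -m crank '[0,0,0,0.0005,0.0001,0,0, 0,0,0,0.0005,0.0001,0,0, 0,0,0,0.0005,0.0001,0,0, 0,0,0,0.0005,0.0001,0,0, 0,0,0,0.0005,0.0001,0,0, 0,0,0,0.0005,0.0001,0,0, 0,0,0,0.0005,0.0001,0,0, 0,0,0,0.0005,0.0001,0,0, 0,0,0,0.0005,0.0001,0,0, 0,0,0,0.0005,0.0001,0,0]'; python3 h.py
python3 -m crank '[0,0,0,0.0005,0.0001,0,0, 0,0,0,0.0005,0.0001,0,0]'; python3 h.py
```

```text
time_s: 26.85
position: [0.5434, 0.0615, 0.0594]
tool_rot: [[0.216, -0.976, -0.002], [-0.976, -0.216, -0.0], [-0.0, 0.002, -1.0]]
ft_force: [-8.8, -2.7, 3.5]
grip_width: 0.0002
t 26.85 tcp world [0.5434 0.0615 0.0594] rest [-0.0547  0.0028  0.0594] F rest [-9.16 -0.77  3.53] tool x yaw-rest deg -89.94 tilt [-2.e-03 -3.e-04 -1.e+00] q [-5.9 33.3 89.4 -0.  57.4 71.6] w 0.0002
time_s: 27.05
position: [0.5433, 0.0616, 0.0593]
tool_rot: [[0.216, -0.976, -0.005], [-0.976, -0.216, -0.0], [-0.001, 0.005, -1.0]]
ft_force: [-13.6, -3.3, 6.1]
grip_width: -0.0
t 27.05 tcp world [0.5433 0.0616 0.0593] rest [-0.0547  0.003   0.0593] F rest [-14.02  -0.34   6.13] tool x yaw-rest deg -89.93 tilt [-4.6e-03 -5.0e-04 -1.0e+00] q [-5.9 33.4 89.3 -0.1 57.6 71.6] w -0.0
```

```bash
python3 -m crank '[0,0,0,0.0005,0.0001,0,0, 0,0,0,0.0005,0.0001,0,0]'; python3 h.py
```

```text
time_s: 27.25
position: [0.5433, 0.0618, 0.059]
tool_rot: [[0.216, -0.976, -0.007], [-0.976, -0.216, -0.001], [-0.001, 0.007, -1.0]]
ft_force: [-17.9, -5.5, 6.9]
grip_width: 0.0
t 27.25 tcp world [0.5433 0.0618 0.059 ] rest [-0.0547  0.0031  0.059 ] F rest [-18.65  -1.48   6.95] tool x yaw-rest deg -89.93 tilt [-7.2e-03 -6.0e-04 -1.0e+00] q [-5.9 33.4 89.2 -0.1 57.8 71.7] w 0.0
```

Bearing now at x = -54.7, and the force rises steeply. The two extra steps took it to 18.6 N, which is within the 25 N limit. I'll ease back to about 11–12 N and hold.

```bash
python3 -m crank '[0,0,0,-0.0007,-0.0002,0,0, 0,0,0,-0.0007,-0.0002,0,0, 0,0,0,0,0,0,0]'; python3 h.py
```

```text
time_s: 27.55
position: [0.5434, 0.0617, 0.059]
tool_rot: [[0.216, -0.976, -0.003], [-0.976, -0.216, 0.0], [-0.001, 0.003, -1.0]]
ft_force: [-9.1, -1.4, -0.1]
grip_width: -0.0
t 27.55 tcp world [0.5434 0.0617 0.059 ] rest [-0.0546  0.003   0.059 ] F rest [-9.23  0.56 -0.06] tool x yaw-rest deg -89.94 tilt [-0.0034  0.     -1.    ] q [-5.9 33.4 89.3 -0.  57.5 71.6] w -0.0
```

```bash
python3 -m crank '[0,0,0,0.0005,0.0001,0,0, 0,0,0,0,0,0,0, 0,0,0,0,0,0,0, 0,0,0,0,0,0,0, 0,0,0,0,0,0,0, 0,0,0,0,0,0,0, 0,0,0,0,0,0,0]'; python3 h.py;  python3 -m crank '[0,0,0,0,0,0,0, 0,0,0,0,0,0,0, 0,0,0,0,0,0,0, 0,0,0,0,0,0,0, 0,0,0,0,0,0,0, 0,0,0,0,0,0,0, 0,0,0,0,0,0,0, 0,0,0,0,0,0,0]'; python3 h.py
```

```text
time_s: 28.25
position: [0.5433, 0.0617, 0.059]
tool_rot: [[0.216, -0.976, -0.005], [-0.976, -0.216, -0.0], [-0.001, 0.005, -1.0]]
ft_force: [-10.6, -2.0, 2.2]
grip_width: 0.0003
t 28.25 tcp world [0.5433 0.0617 0.059 ] rest [-0.0547  0.0031  0.059 ] F rest [-10.77   0.33   2.22] tool x yaw-rest deg -89.93 tilt [-4.8e-03 -1.0e-04 -1.0e+00] q [-5.9 33.4 89.3 -0.  57.6 71.6] w 0.0003
time_s: 29.05
position: [0.5433, 0.0617, 0.059]
tool_rot: [[0.216, -0.976, -0.005], [-0.976, -0.216, -0.0], [-0.001, 0.005, -1.0]]
ft_force: [-11.4, -2.6, 3.4]
grip_width: 0.0002
t 29.05 tcp world [0.5433 0.0617 0.059 ] rest [-0.0547  0.003   0.059 ] F rest [-11.72  -0.07   3.42] tool x yaw-rest deg -89.93 tilt [-4.8e-03 -2.0e-04 -1.0e+00] q [-5.9 33.4 89.3 -0.  57.6 71.6] w 0.0002
```

I'll add a little so the stop itself sees about 10 N net of the roughly 2.5 N friction, hold again, then retreat straight back and up.

```bash
python3 -m crank '[0,0,0,0.0002,0,0,0, 0,0,0,0,0,0,0, 0,0,0,0,0,0,0, 0,0,0,0,0,0,0, 0,0,0,0,0,0,0, 0,0,0,0,0,0,0, 0,0,0,0,0,0,0, 0,0,0,0,0,0,0, 0,0,0,0,0,0,0, 0,0,0,0,0,0,0, 0,0,0,0,0,0,0, 0,0,0,0,0,0,0, 0,0,0,0,0,0,0]'; python3 h.py
python3 -m crank '[0,0,0,-0.0005,-0.0001,0,0, 0,0,0,-0.0005,-0.0001,0,0, 0,0,0,-0.0005,-0.0001,0,0, 0,0,0,-0.0005,-0.0001,0,0, 0,0,0,-0.0005,-0.0001,0,0, 0,0,0,-0.001,-0.0002,0,0, 0,0,0,-0.002,-0.0004,0,0, 0,0,0,-0.005,-0.0011,0,0, 0,0,0,-0.01,-0.0022,0,0, 0,0,0,-0.01,-0.0022,0,0, 0,0,0,-0.005,-0.0011,0.01,0, 0,0,0,0,0,0.03,0, 0,0,0,0,0,0.03,0, 0,0,0,0,0,0.03,0, 0,0,0,-0.03,-0.01,0.02,0, 0,0,0,-0.03,-0.01,0,0, 0,0,0,0,0,0,0, 0,0,0,0,0,0,0]'; python3 h.py
python3 - <<'E'
from h import *; from rig import *
a=get_image("side")["frame"][160:280,190:350,::-1]
b=get_image("top")["frame"][155:285,215:345,::-1]
a=cv2.resize(a,None,fx=2.8,fy=2.8,interpolation=cv2.INTER_CUBIC); b=cv2.resize(b,(336,336),interpolation=cv2.INTER_CUBIC)
cv2.imwrite("pics/s6.png",np.hstack([a,b]))
E
```

```text
time_s: 30.35
position: [0.5433, 0.0617, 0.059]
tool_rot: [[0.216, -0.976, -0.005], [-0.976, -0.216, -0.0], [-0.001, 0.005, -1.0]]
ft_force: [-12.8, -2.3, 1.8]
grip_width: -0.0003
t 30.35 tcp world [0.5433 0.0617 0.059 ] rest [-0.0547  0.003   0.059 ] F rest [-12.98   0.52   1.81] tool x yaw-rest deg -89.93 tilt [-5.3e-03 -2.0e-04 -1.0e+00] q [-5.9 33.4 89.3 -0.  57.6 71.6] w -0.0003
time_s: 32.15
position: [0.4499, 0.0339, 0.1803]
tool_rot: [[0.215, -0.977, 0.002], [-0.977, -0.215, -0.0], [0.001, -0.002, -1.0]]
ft_force: [1.1, -0.3, 0.4]
grip_width: 0.0
t 32.15 tcp world [0.4499 0.0339 0.1803] rest [-0.152  -0.004   0.1803] F rest [ 0.97 -0.55  0.35] tool x yaw-rest deg -89.99 tilt [ 1.7e-03 -2.0e-04 -1.0e+00] q [-10.8  15.7  95.5   0.   68.6  66.8] w 0.0
```

View pics/s6.png

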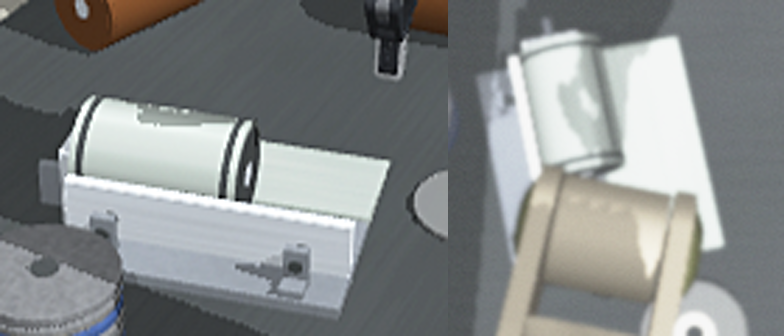

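The tube lies in the trough against the end stop (side crop: its far end hides the stop plate at about (75,140)). The discs and the spanner's surroundings look undisturbed. One quick fit to confirm, plus a spanner and disc position check.

```bash
python3 - <<'E'
from h import *; from rig import *
S=np.load("pics/side0.npz"); T=np.load("pics/top0.npz")
ps=np.array([(97,94),(170,107),(245,120),(256,133),(259,160),(254,185),(77,140),(83,110)])/2.8+[190,160]-.3
pt=np.array([(448+75,80),(448+152,40),(448+172,162),(448+138,34)])-[448,0]; pt=pt/(336/130)+[215,155]-.3
r=lambda p:[cv2.pointPolygonTest(cv2.convexHull(proj(d,CYL@rot(YAW).T+[p[0],p[1],.055]).astype(np.float32)),(float(u),float(v)),True) for d,P in((S,ps),(T,pt)) for u,v in P]
s=least_squares(r,[.62,.08],diff_step=1e-3); print((rot(YAW).T@(np.r_[s.x,.055]-R0)).round(4),np.round(s.fun,1))
d=get_image("side"); a=S["frame"].astype(int); b=d["frame"].astype(int)
print("stack/spanner region mean diff",abs(a-b)[285:330,240:340].mean().round(2),abs(a-b)[240:300,178:236].mean().round(2))
print("cut disc region (side)",abs(a-b)[220:248,338:384].mean().round(2))
E
```

```text
[0.028  0.0045 0.055 ] [-1.1 -0.4  0.1  1.4  0.2  0.7  2.2  0.8  0.4 -0.4  1.8 -0.7]
stack/spanner region mean diff 19.43 10.48
cut disc region (side) 21.74
```

```bash
python3 - <<'E'
from rig import *; import cv2
cv2.imwrite("pics/s7.png",get_image("side")["frame"][:,:,::-1])
E
```

```text
(no output)
```

View pics/s7.png

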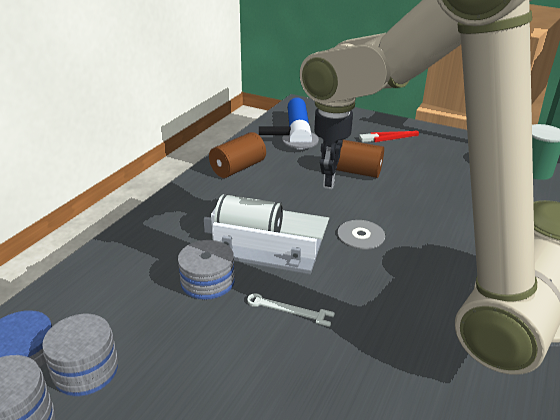

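The spanner (290,308), disc stack (206,270) and cutting disc (361,235) are where they started; only the shadows differ. The tube is in the trough at the end stop, and the tool is clear of everything.

```bash
python3 -c "
from rig import *; print(close_job()); print(observe()['time_s'])"
```

```text
the job is handed in; nothing more can be done
None
the job is handed in; nothing more can be done
```

The tube is in the trough, bedded against the back stop and then against the end stop. I handed the job in at about 32 s with the tool clear of everything.

- **Rolling:** I pushed the tube from behind with the open fingers, up the ramp and over the crest. It stayed skewed by about 2.3° on the ramp and squared up in the trough.
- **Back stop:** I felt the stop with the tube axis at about y = +3 mm. I evened the load on the two fingers and held about 10.3 N for about 1.5 s.
- **End stop:** I slid the tube along +x with the fingers shut, against about 2–3 N of friction. I held a push of 11–13 N for about 2.7 s, which should leave about 9–10 N on the stop itself.
- **Highest push:** It reached 18.6 N for a moment while I was finding the end stop, below the 25 N limit.

**Last checks:**
- The final picture fit puts the tube at x = 28 mm, y = 4.5 mm in the rest's frame. The expected x is 30 mm, so this is within the fit's error of about 2 mm.
- The fingers met the end stop about 4 mm earlier than I had worked out. I put that down to calibration and finger geometry, because the force rose steeply there.
- A pixel comparison of the areas around the disc stack, spanner and cutting disc showed large differences. The last picture shows all three where they began, with only the arm's shadow changed.

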